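# Turn the charm to the testing stop and hold the tester pen on its stone

## Robot

A 6-joint arm with a two-finger parallel gripper is mounted at the origin on the work surface. World frame = base frame: x ahead of the robot, y to its left, z up, the work surface at z = 0. Lengths are in m, angles in rad, forces in N, time in s.
With the tool pointing down it reaches from about 0.25 to 0.725 m from the base axis. Payload 4 kg.
Tool frame: the origin (TCP) lies at the very end of the fingers, on their centre line; the grasp point (between the pads) lies 19 mm behind it; z points along the fingers, y is the line along which they close (so a half turn about z gives the same grasp; the last joint's range is limited). The gripper opens to 85 mm and grips with 20 to 120 N. Pads are 22 mm wide; open, the fingers measure 114 mm over their backs; the gripper's body (76 mm by 85 mm) begins 54 mm behind the grasp point. The pads swing forward as they close: fully open they stand 13 mm farther back than shut.
Start: joints at [-1.125, 0.241, 0.005, 1.335, 0, 1.571], TCP at [0.216, -0.451, 0.231] pointing down, gripper open.
Joint ranges: [-2.72, 2.72], [-1.05, 1.87], [-1.09, 1.28], [-1.99, 2.15], [-1.42, 1.44], [-3.14, 3.14]. Speed limits (rad/s): [2.79, 2.79, 3.14, 3.14, 3.14, 3.14].

## Interface

Orientations are given as a unit quaternion [x, y, z, w].
In Python, from workcell import bot, vision, workorder gives the robot as it stands.
- The arm moves only by the shell command python3 -m creep 'ROWS' [OPENING]. ROWS is JSON, a list of rows, each a list of 2 entries, a list of its own where there are three numbers: the shift along the tool's x, y, z in mm, then the turn, a rotation vector about the tool's x, y, z in rad. In form: [[[dx, dy, dz], [wx, wy, wz]], ...]. A call has 1 to 12 rows; each row shifts and turns the commanded pose from where the row before left it, along the tool's axes as they then stand; what a row does not reach is not made up. A row lasts 1/8 s, in which the tool goes at most 62.5 mm and 10.7 degrees, less where a joint would pass 70% of its speed; a pose out of reach is approached as far as the arm can. A call is refused whole if a number of a shift passes 62.5 or a number of a turn 0.188, either way. A call with a gripper value outside its range is refused whole. OPENING is the finger opening in mm, from 0 to 85.4, set as the call begins (- or left out, the last holds). The fingers move at their own pace and stop on an object; the grip force is fixed at half the most. Time passes only in rows, so rows that do not move let the fingers close. It gives the time, the measured TCP pose, the force, the opening and the grip force at its end, in the units of the state.
- bot.get_obs(): the state, without advancing time (a new reading comes with each control period).
- vision.camera(name): name is "scene" or "top" or "wrist"; returns a dict with "image" (420x560x3 uint8, blue, green, red), "z_map" (420x560 float32, m along the optical axis (not along the pixel's ray), 0 where there is no reading), "K" (3x3 intrinsics, pixels), "rvec" (rotation vector, rad) and "tvec" (3), from world to camera coordinates, as OpenCV has them; the wrist camera has in their place "tool_from_camera" (4x4, takes a point from camera to tool coordinates, whose origin is the TCP and whose axes are the flange's). Camera axes: x right, y down, z forward; pixel columns grow to the right and rows downward; lengths in m; the calibration is good to about 2 mm. A picture is of the moment at which its call begins: read the wrist's pose just before it.
- workorder.job_done(): hands the job in; it is judged then, once.
Trained networks look in a picture, given as the dict that the camera call returned (one of the last four; its "shot" number tells which), for a name from the list of things; names that differ only in an ending like _2 or _b are one class to them, and where a whole thing is asked for, a point or a joint stands for the part that bears it (a point fixed in the world has none). Each returns a list of dicts, best first, with "score" (0 to 1); they miss things now and then, are a little off and sometimes report something else, mostly with a low value. They report only what shows in the picture. A call takes as long as a camera call.
- vision.spot_in(picture, query): "position" ([column, row] in pixels, amid what is visible of it).
- vision.place_of(picture, query): "position" ([column, row] in pixels: a listed point, or the origin of a listed thing).
The state is a dict: "clock": time; "joint_pos": joint angles; "joint_vel": joint speeds; "tau": joint torques, N m; "eef_pos": TCP position; "tool_rot": TCP orientation; "ft_force": force on the tool from outside, world axes, zero at the start; "ft_torque": the same for the moment, N m; "grip_width": finger opening in m; "grasp_force": force on a finger pad.
Only numpy, scipy, OpenCV 4.12 (cv2) and the standard library are available. Lean on these libraries where they do the work, as an engineer would, in place of code of your own. Each camera call takes 0.05 s, during which the arm holds its last target. There are 200 camera calls.

## Task

Bring the charm in the round indexing stand to its testing stop: lift the black knob of the stand's sprung index pin, turn the head one notch anticlockwise (seen from above) until it meets its stop, and let the pin drop fully home in that notch. Then take the tester pen out of its holder and hold its sprung tip on the middle of the charm's flat stone, the pen square to the sloping stone, pressing lightly so that the tip is pushed about half way in and never pressing hard on the stand. Finish while still holding the pen in your grip like this, the gripper itself clear of the stand, and leave the other things on the counter where they are.

Things in the scene. Friction and masses are not known exactly. Their poses are not given: they have to be found in the camera images.
- turret: Fixed round indexing stand: aluminium base disc 156 mm across, 20 mm high, with a raised steel ring of six notches (mean radius 60 mm, top 30 mm above the counter) and a turning head of dark steel. Origin: centre of the base's underside, on the head's vertical turning axis; z up. Its yaw varies. Its tallest part, the knob, ends 85 mm above the counter.
- head (a joint): Angle of the turning head about the stand's vertical axis, rad; grows anticlockwise seen from above. 0 = loading notch, where it starts (within 0.02); 1.047 = next notch, the testing stop; rigid end stop at 1.077. With the pin down it is locked to about 0.045 either side of a notch. With the pin lifted it turns with light friction (0.06 N m) and stays where it is left.
- plunger (a joint): Lift of the index pin, m: 0 = fully home in a notch, 0.014 = top of its travel. The pin is clear of the ring above 0.0085. A spring pushes it down with about 4.5 N at 0 and 8 N at 0.014. If let go between notches it rests on the ring at 0.0085.
- knob (a point): Centre of the black knob (upright cylinder, 22 mm across, 20 mm high) on the index pin; 75 mm above the counter with the pin home. It rides on the head 60 mm from the turning axis, heading stand yaw - 60 degrees + head angle. Below it: 8 mm stem, then a 17 mm barrel ending 53 mm above the counter. Take it from above; both sides along the turning direction are free.
- charm (a point): Charm clamped on the head: 28 mm brass disc with a pale flat round stone, 16 mm across, in its middle. Origin: middle of the stone's top, 18 mm from the turning axis, across it from the knob, 70 mm above the counter; z points out square to the stone. The face slopes 25 degrees, downhill away from the axis (heading stand yaw + 120 degrees + head angle), so towards the robot at the testing stop.
- pen: Loose tester pen, 140 mm long, about 80 g: white square body 18 x 18 mm, from 40 to 140 mm above the tip's end, dark tapering nose (12 to 8 mm across) from 40 to 14 mm, thin sprung steel tip. Origin: end of the tip when fully out; z along the pen from tip to tail, x and y square to its flat sides. It starts upright, tip down, in the holder.
- tip_end (a point): The round end of the pen's steel tip (5 mm across); moves with the tip as it is pushed in.
- tip (a joint): How far the pen's tip is pushed in, m: 0 = fully out, 0.008 = fully in. Its spring takes 0.4 N to start and 400 N/m on top (2 N half way in, 3.6 N fully in).
- stand: Fixed grey pen holder, 70 (x) x 60 (y) x 70 mm high, with a square socket in the middle of its top, 25 mm deep (about 1.2 mm clearance a side), and a smaller hole below for the nose. Origin: centre of the underside, z up. The pen stands in it with its tip end 5 mm above the counter; the upper 75 mm of its body show above the block.
- polish_a: Bystander: nail polish bottle, 32 mm across, 70 mm tall. Origin: centre of underside.
- polish_b: Bystander: nail polish bottle, 32 mm across, 70 mm tall. Origin: centre of underside.
- cream: Bystander: cream jar, 64 mm across, 45 mm tall. Origin: centre of underside.
- ringbox: Bystander: closed ring box, 55 x 55 x 44 mm. Origin: centre of underside.
- spray: Bystander: hairspray can, 52 mm across, 170 mm tall. Origin: centre of underside.
- comb: Bystander: flat black comb, 180 x 35 x 5 mm, lying along its x. Origin: centre of underside.
- tray: Bystander: fixed divided wooden tray, 120 x 160 x 22 mm. Origin: centre of underside.

How it is judged:
By the outcome, as a careful person would: the job done as asked, in the order asked, and still so for the second after the job is handed in, while the arm keeps its last pose, push and grip.
It also fails if it takes over 51 s, if anything falls off the work surface, if the arm or the gripper's body presses on something with over 40 N, if the wrist force passes 120 N, or if a joint passes its speed limit or range.

## Working session

There is one attempt and no reset: what is moved stays moved. The work goes in short steps, Python scripts to look and compute and a shell command to move; the robot and the scene stay as the last step left them, time stands still between calls to the robot, and variables do not carry over. Pictures are saved under pics/ and viewed, at most 10 in all, crops included, and the job is handed in when it is done.

```bash
ls; mkdir -p pics; cat > h.py <<'E'
import numpy as np, cv2
from scipy.spatial.transform import Rotation as R
from workcell import bot, vision, workorder
np.set_printoptions(precision=4,suppress=True)
def tool():
    o=bot.get_obs(); return R.from_quat(o["tool_rot"]).as_matrix(), np.array(o["eef_pos"])
def shot(n):
    T=tool(); c=vision.camera(n)
    if n=="wrist":
        A=np.array(c["tool_from_camera"]); M=np.eye(4); M[:3,:3]=T[0]; M[:3,3]=T[1]; c["_W"]=M@A
    else:
        r=cv2.Rodrigues(np.array(c["rvec"]))[0]; M=np.eye(4); M[:3,:3]=r.T; M[:3,3]=-r.T@np.array(c["tvec"]).ravel(); c["_W"]=M
    return c
def ray(c,p):
    d=np.linalg.solve(np.array(c["K"]),[p[0],p[1],1]); return c["_W"][:3,3], c["_W"][:3,:3]@d
def atz(c,p,z):
    o,d=ray(c,p); return o+d*(z-o[2])/d[2]
def dep(c,p):
    o,d=ray(c,p); u,v=int(round(p[0])),int(round(p[1])); w=c["z_map"][max(v-1,0):v+2,max(u-1,0):u+2]; w=w[w>0]
    return o+d*np.median(w) if len(w) else None
E
python3 - <<'E'
from h import *
for n in ("scene","top"):
    c=shot(n); cv2.imwrite(f"pics/{n}0.png",c["image"]); q={k:v for k,v in c.items() if k!="_W"}
    for k,z in (("turret",0),("knob",.075),("charm",.07),("pen",.005),("stand",0),("spray",0),("polish_a",0),("cream",0),("ringbox",0),("comb",0),("tray",0)):
        for r in vision.place_of(c,k)[:2]:
            print(n,k,round(r["score"],2),np.round(r["position"],1),atz(c,r["position"],z)[:2],dep(c,np.clip(r["position"],0,[559,419])))
E
```

```text
pics
scene turret 0.94 [315.5 207.2] [0.4998 0.0815] [0.5397 0.0666 0.0318]
scene knob 0.54 [302.5 197.9] [0.5493 0.0276] [0.5503 0.0273 0.0757]
scene charm 0.75 [100.2 298.8] [ 0.7533 -0.4327] [ 0.7041 -0.4467  0.0206]
scene charm 0.68 [323.7 186.6] [0.5094 0.0972] [0.5112 0.0965 0.0713]
scene stand 0.9 [149.4 230.3] [ 0.4821 -0.3475] [ 0.5248 -0.343   0.0334]
scene spray 0.85 [100.8 298.4] [ 0.6828 -0.4515] [ 0.7051 -0.4451  0.0224]
scene spray 0.41 [459.6 225.8] [0.6708 0.4099] [0.6751 0.406  0.0042]
scene polish_a 0.58 [253.  285.8] [ 0.7324 -0.1389] [ 0.7432 -0.1407  0.0117]
scene polish_a 0.55 [264.5 186.8] [ 0.3699 -0.0276] [ 0.3845 -0.0308  0.0102]
scene cream 0.94 [186.8 286.1] [ 0.6954 -0.2761] [ 0.7337 -0.2747  0.0391]
scene ringbox 0.45 [334.5 170.7] [0.3412 0.1951] [0.3425 0.1946 0.0009]
scene comb 0.75 [335.  175.2] [0.365  0.1877] [0.3692 0.1859 0.0029]
scene tray 0.78 [458.3 225.9] [0.6703 0.4064] [0.6746 0.4025 0.0042]
scene tray 0.71 [335.5 169.7] [0.3366 0.2   ] [0.3415 0.1979 0.0033]
top turret 0.86 [246.2 229.9] [0.5063 0.076 ] [0.5041 0.0703 0.0652]
top knob 0.4
[... 218 characters left out ...]
6.5] [ 0.4871 -0.3379] [ 0.4861 -0.3162  0.0677]
top spray 0.86 [440.6 164.5] [ 0.6797 -0.4457] [ 0.6687 -0.4228  0.054 ]
top polish_a 0.45 [285.5 284.4] [ 0.3636 -0.0272] [ 0.3709 -0.0262  0.0685]
top polish_a 0.41 [325.5 148.5] [ 0.7246 -0.1369] [ 0.7172 -0.1332  0.0297]
top cream 0.57 [377.8 155.4] [ 0.7052 -0.2774] [ 0.6952 -0.2661  0.0434]
top ringbox 0.79 [143.7 229.4] [0.5088 0.3466] [0.5073 0.3318 0.042 ]
top ringbox 0.57 [282.3 283.6] [ 0.3657 -0.0188] [ 0.3691 -0.0186  0.0324]
top comb 0.65 [201.3 294. ] [0.34   0.1923] [ 0.34    0.1923 -0.0001]
top comb 0.47 [326.4 148.9] [ 0.7234 -0.1393] [ 0.7163 -0.1357  0.0288]
top tray 0.58 [123.1 167.6] [0.6744 0.4062] [0.6715 0.4002 0.0144]
```

View pics/top0.png

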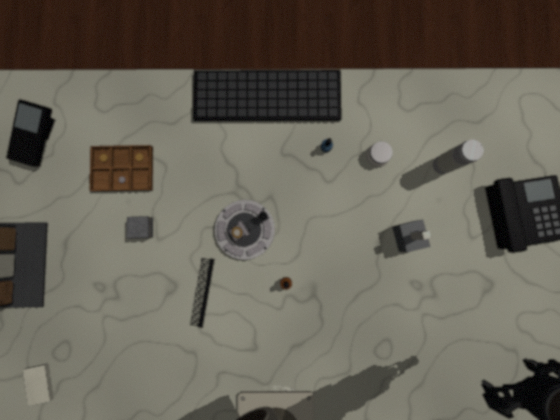

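```bash
python3 - <<'E'
from h import *
o=bot.get_obs(); print({k:np.round(v,3) for k,v in o.items()}); R0,p=tool(); print(R0)
# fine: points by height from top/scene depth: knob top z .08-.09, pen top z~.145
for n in ("top","scene"):
    c=shot(n); v,u=np.mgrid[0:420,0:560]; z=c["z_map"]
    d=np.linalg.inv(c["K"])@np.stack([u.ravel(),v.ravel(),np.ones(u.size)])
    P=(c["_W"][:3,:3]@(d*z.ravel())).T+c["_W"][:3,3]; ok=z.ravel()>0
    for nm,ctr,r,lo,hi in (("knob",(.543,.03),.05,.079,.092),("pentop",(.482,-.345),.05,.138,.152),("standtop",(.482,-.345),.06,.062,.075)):
        m=ok&(np.hypot(P[:,0]-ctr[0],P[:,1]-ctr[1])<r)&(P[:,2]>lo)&(P[:,2]<hi)
        Q=P[m]
        if len(Q): print(n,nm,len(Q),Q.mean(0),(Q[:,:2].min(0)+Q[:,:2].max(0))/2,cv2.minAreaRect(Q[:,:2].astype(np.float32)*1000))
E
```

```text
{'clock': np.float64(1.2), 'joint_pos': array([-1.125,  0.241,  0.005,  1.335, -0.   ,  1.571]), 'joint_vel': array([ 0.001,  0.001, -0.001,  0.   , -0.   ,  0.001]), 'tau': array([  0.   , -37.222,  25.27 ,   0.001,   0.   ,   0.   ]), 'eef_pos': array([ 0.216, -0.451,  0.231]), 'tool_rot': array([ 0.975,  0.221, -0.   , -0.   ]), 'ft_force': array([ 0.175, -0.363, -0.944]), 'ft_torque': array([ 0.019, -0.017, -0.049]), 'grasp_force': np.float64(0.0), 'grip_width': np.float64(0.085)}
[[ 0.9023  0.4311 -0.    ]
 [ 0.4311 -0.9023  0.    ]
 [-0.     -0.     -1.    ]]
top knob 63 [0.5393 0.0275 0.0832] [0.5397 0.028 ] ((539.6243286132812, 28.05484390258789), (19.82053565979004, 19.833080291748047), 87.96636962890625)
top pentop 68 [ 0.4881 -0.3454  0.1428] [ 0.4882 -0.346 ] ((488.25091552734375, -345.8712158203125), (17.750572204589844, 18.330127716064453), 11.139939308166504)
top standtop 588 [ 0.4876 -0.3433  0.0681] [ 0.4874 -0.3462] ((487.9203796386719, -346.6835632324219), (70.24412536621094, 61.160850524902344), 13.019020080566406)
scene knob 46 [0.5431 0.0278 0.0832] [0.5406 0.0278] ((541.2039794921875, 27.391735076904297), (23.98599624633789, 18.53457260131836), 8.419508934020996)
scene pentop 54 [ 0.4928 -0.3461  0.1427] [ 0.49   -0.3462] ((490.1278381347656, -346.4502258300781), (20.473491668701172, 17.20560073852539), 11.936811447143555)
scene standtop 449 [ 0.4974 -0.3457  0.0689] [ 0.49   -0.3466] ((489.7093200683594, -346.19146728515625), (76.5486831665039, 60.40071487426758), 13.429718017578125)
```

Top view: turret at about (245,230), knob at (262,214), charm at (237,231), pen at (428,234) in its holder at (403,238). The knob's depth fit, (0.540, 0.028), agrees with the geometry. I'm moving above the turret to look from close up.

```bash
python3 -m creep '[[[41.6,-26.4,2.6],[0,0,0]],[[41.6,-26.4,2.6],[0,0,0]],[[41.6,-26.4,2.6],[0,0,0]],[[41.6,-26.4,2.6],[0,0,0]],[[41.6,-26.4,2.6],[0,0,0]],[[41.6,-26.4,2.6],[0,0,0]],[[41.6,-26.4,2.6],[0,0,0]],[[41.6,-26.4,2.6],[0,0,0]],[[41.6,-26.4,2.6],[0,0,0]],[[41.6,-26.4,2.6],[0,0,0]],[[41.6,-26.4,2.6],[0,0,0]],[[41.6,-26.4,2.6],[0,0,0]]]' 85
python3 -m creep '[[[0,0,0],[0,0,-0.18]],[[0,0,0],[0,0,-0.18]],[[0,0,0],[0,0,-0.18]],[[0,0,0],[0,0,-0.18]],[[0,0,0],[0,0,-0.18]],[[0,0,0],[0,0,-0.18]],[[0,0,0],[0,0,-0.18]],[[0,0,0],[0,0,-0.18]],[[0,0,0],[0,0,-0.18]],[[0,0,0],[0,0,0]]]'
cat >> h.py <<'E'
def cloud(c):
    v,u=np.mgrid[0:420,0:560]; z=c["z_map"].ravel()
    d=np.linalg.inv(c["K"])@np.stack([u.ravel(),v.ravel(),np.ones(u.size)])
    P=(c["_W"][:3,:3]@(d*z)).T+c["_W"][:3,3]; P[z<=0]=np.nan; return P
def goal(p,y_heading_deg=None,Rg=None):
    R0,p0=tool(); p=np.array(p)
    if Rg is None:
        h=np.radians(y_heading_deg); y=np.array([np.cos(h),np.sin(h),0]); z=np.array([0,0,-1.]); Rg=np.column_stack([np.cross(y,z),y,z])
    print("shift in tool now, mm",R0.T@(p-p0)*1e3,"turn",R.from_matrix(R0.T@Rg).as_rotvec())
E
python3 - <<'E'
from h import *
print(*tool())
c=shot("wrist"); cv2.imwrite("pics/w1.png",c["image"])
for k,z in (("turret",0),("knob",.075),("charm",.07)):
    for r in vision.place_of(c,k)[:2]: print(k,round(r["score"],2),np.round(r["position"],1),atz(c,r["position"],z)[:2],dep(c,np.clip(r["position"],0,[559,419])))
P=cloud(c); np.save("P1.npy",P); print(c["_W"])
Q=P[(P[:,2]>.079)&(P[:,2]<.092)&(np.hypot(P[:,0]-.54,P[:,1]-.028)<.03)]
if len(Q): print("knob",len(Q),Q.mean(0),cv2.minAreaRect(Q[:,:2].astype(np.float32)*1e3))
E
```

```text
clock: 2.8
eef_pos: [0.5302, 0.0515, 0.2001]
tool_rot: [0.975, 0.221, 0.0, 0.0]
ft_force: [-0.1, -0.4, -0.2]
grip_width: 0.0848
grasp_force: 0.0
clock: 4.05
eef_pos: [0.5294, 0.05, 0.2001]
tool_rot: [0.513, 0.858, -0.0, -0.0]
ft_force: [-0.0, -0.4, -0.4]
grip_width: 0.0849
grasp_force: 0.0
[[-0.4732  0.8809 -0.0001]
 [ 0.8809  0.4732 -0.    ]
 [ 0.     -0.0001 -1.    ]] [0.5294 0.05   0.2001]
turret 0.33 [341.4 362.7] [ 0.7356 -0.1399] [ 0.7198 -0.123   0.0221]
knob 0.59 [277.8 228.9] [0.5399 0.0286] [0.5379 0.0325 0.0861]
charm 0.56 [127.7 179.4] [0.3935 0.0043] [ 0.3788 -0.0137  0.0284]
[[ 0.8813  0.4479  0.1509  0.4905]
 [ 0.4726 -0.8356 -0.28    0.1232]
 [ 0.0007  0.318  -0.9481  0.344 ]
 [ 0.      0.      0.      1.    ]]
knob 422 [0.5395 0.0312 0.0856] ((539.7529296875, 30.336029052734375), (20.875701904296875, 20.91376495361328), 71.08763122558594)
```

View pics/w1.png

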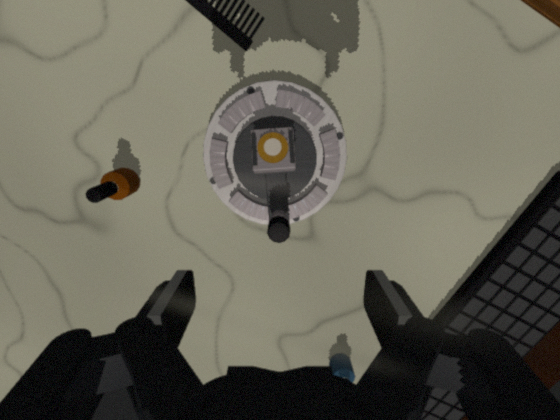

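The wrist view shows the base centred near (275,150), the stone at (272,147) and the knob at (279,228). I'll fit the axis from the base disc.

```bash
python3 - <<'E'
from h import *
P=np.load("P1.npy"); 
c=shot("wrist"); print("stone",atz(c,(272.5,147),.07),dep(c,(272.5,147)),"knobtop",atz(c,(279,226.5),.085))
m=(P[:,2]>.012)&(np.hypot(P[:,0]-.511,P[:,1]-.08)<.1)
Q=P[m][:,:2].astype(np.float32)*1e3; h=cv2.convexHull(Q); print("base",len(Q),cv2.minEnclosingCircle(Q),cv2.fitEllipse(h))
for nm,n in (("top","top"),):
    c2=shot(n); P2=cloud(c2); m=(P2[:,2]>.012)&(P2[:,2]<.04)&(np.hypot(P2[:,0]-.511,P2[:,1]-.08)<.1); Q=P2[m][:,:2].astype(np.float32)*1e3; print(n,cv2.minEnclosingCircle(Q),cv2.fitEllipse(cv2.convexHull(Q)))
# ring top
m=(P[:,2]>.026)&(P[:,2]<.034)&(np.hypot(P[:,0]-.511,P[:,1]-.08)<.08); Q=P[m][:,:2].astype(np.float32)*1e3; print("ring",cv2.minEnclosingCircle(Q),cv2.fitEllipse(cv2.convexHull(Q)))
E
```

```text
stone [0.4991 0.0948 0.07  ] [0.4991 0.0949 0.0712] knobtop [0.538  0.0347 0.085 ]
base 57805 ((513.3636474609375, 80.83296966552734), 82.74649047851562) ((510.1153869628906, 80.93406677246094), (153.8103485107422, 160.71493530273438), 97.05841827392578)
top ((509.2027587890625, 16.49374008178711), 45.404361724853516) ((510.6906433105469, 12.307034492492676), (20.110958099365234, 87.00981140136719), 91.53373718261719)
ring ((508.20709228515625, 80.54531860351562), 68.5154037475586) ((508.1728515625, 80.72848510742188), (136.0394287109375, 136.2508544921875), 110.33397674560547)
```

```bash
python3 -m creep '[[[-22.6,0,20],[0,0,-0.05]],[[0,0,40],[0,0,0]],[[0,0,35],[0,0,0]],[[0,0,25],[0,0,0]],[[0,0,0],[0,0,0]]]' 60
python3 - <<'E'
from h import *
c=shot("wrist"); cv2.imwrite("pics/w2.png",c["image"])
for r in vision.place_of(c,"knob")[:2]: print(r,atz(c,r["position"],.075))
P=cloud(c);Q=P[(P[:,2]>.079)&(P[:,2]<.092)&(np.hypot(P[:,0]-.54,P[:,1]-.03)<.018)]
if len(Q): print("knob",len(Q),Q.mean(0),cv2.minAreaRect(Q[:,:2].astype(np.float32)*1e3))
goal((.540,.030,.058),31.5)
E
```

```text
clock: 4.97
eef_pos: [0.5381, 0.0299, 0.078]
tool_rot: [0.491, 0.871, -0.001, -0.002]
ft_force: [-0.7, 0.6, 0.2]
grip_width: 0.0599
grasp_force: 0.0
{'position': [281.2, 270.1], 'score': 0.86} [0.5395 0.0307 0.075 ]
knob 1336 [0.5389 0.0314 0.0855] ((539.6791381835938, 30.128965377807617), (21.19379234313965, 21.490962982177734), 16.06007957458496)
shift in tool now, mm [ 0.2288 -0.5631 22.7444] turn [ 0.0005  0.0003 -0.0051]
```

View pics/w2.png

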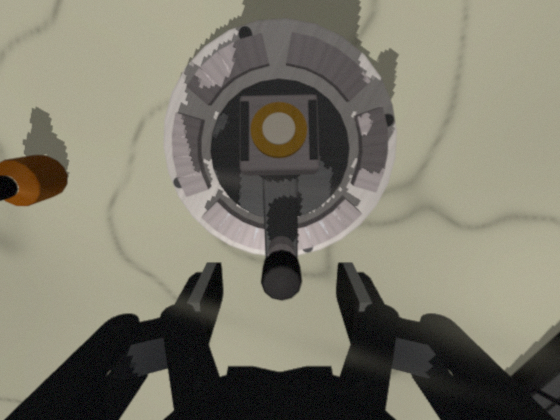

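The knob (281,285) is centred between the fingers, in line with the stone (279,127). Next: descend and close.

```bash
python3 -m creep '[[[0,0,12],[0,0,0]],[[0,0,10],[0,0,0]],[[0,0,0],[0,0,0]]]'
python3 -m creep '[[[0,0,0],[0,0,0]],[[0,0,0],[0,0,0]],[[0,0,0],[0,0,0]],[[0,0,0],[0,0,0]],[[0,0,0],[0,0,0]]]' 10
```

```text
clock: 5.45
eef_pos: [0.5393, 0.03, 0.0572]
tool_rot: [0.491, 0.871, -0.001, -0.001]
ft_force: [0.4, -0.6, -0.8]
grip_width: 0.0602
grasp_force: 0.0
clock: 6.08
eef_pos: [0.5402, 0.0299, 0.0587]
tool_rot: [0.491, 0.871, -0.0, 0.0]
ft_force: [-2.7, -1.2, 6.0]
grip_width: 0.0201
grasp_force: 58.9
```

```bash
python3 -m creep '[[[0,0,-4],[0,0,0]],[[0,0,-4],[0,0,0]],[[0,0,-4],[0,0,0]],[[0,0,0],[0,0,0]],[[0,0,0],[0,0,0]]]'
python3 - <<'E'
from h import *
c=shot("wrist"); cv2.imwrite("pics/w3.png",c["image"])
o=bot.get_obs(); print(o["ft_force"],o["ft_torque"],o["grasp_force"],o["eef_pos"])
# screw for +59.5deg about axis, in 8 rows
R0,p0=tool(); ax=np.array([.5085,.0807,p0[2]]); a=np.radians(61)/8; Rz=R.from_rotvec([0,0,a]).as_matrix()
print("row shift",R0.T@(ax+Rz@(p0-ax)-p0)*1e3,"turn",-a, "r",p0-ax)
E
```

```text
clock: 6.7
eef_pos: [0.5398, 0.0298, 0.0696]
tool_rot: [0.491, 0.871, -0.0, -0.0]
ft_force: [0.9, -2.2, -8.1]
grip_width: 0.0201
grasp_force: 58.9
[ 0.9969 -2.4679 -7.6555] [-0.5057 -0.1675  0.0415] 58.890037536621094 [0.5398 0.0298 0.0697]
row shift [ 0.5761  7.9187 -0.0082] turn -0.13308135546456762 r [ 0.0313 -0.0509  0.    ]
```

View pics/w3.png

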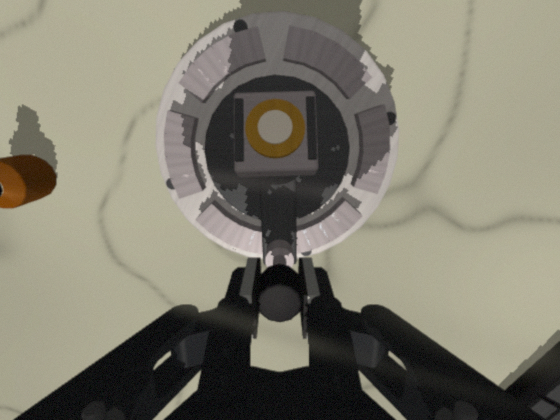

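The knob is gripped at (280,295) and lifted; the 8 N matches the spring near the top of its travel. Now the first half of the turn.

```bash
python3 -m creep '[[[0.55,7.9,0],[0,0,-0.133]],[[0.55,7.9,0],[0,0,-0.133]],[[0.55,7.9,0],[0,0,-0.133]],[[0.55,7.9,0],[0,0,-0.133]],[[0,0,0],[0,0,0]]]'
```

```text
clock: 7.38
eef_pos: [0.5606, 0.0531, 0.0694]
tool_rot: [0.245, 0.97, -0.001, -0.001]
ft_force: [-1.2, -2.1, -7.7]
grip_width: 0.0204
grasp_force: 59.2
```

```bash
python3 -m creep '[[[0.55,7.9,0],[0,0,-0.133]],[[0.55,7.9,0],[0,0,-0.133]],[[0.55,7.9,0],[0,0,-0.133]],[[0.3,4,0],[0,0,-0.067]],[[0,0,0],[0,0,0]]]'; python3 -m creep '[[[0,1.2,0],[0,0,-0.02]],[[0,1.2,0],[0,0,-0.02]],[[0,0,0],[0,0,0]]]'; python3 -c "
from h import *
o=bot.get_obs();print(o['ft_force'],o['ft_torque'],*tool())
p=tool()[1];print(np.hypot(p[0]-.5085,p[1]-.0807),np.degrees(np.arctan2(p[1]-.0807,p[0]-.5085)))"
```

```text
clock: 8.0
eef_pos: [0.5668, 0.0793, 0.0694]
tool_rot: [0.015, 1.0, -0.0, -0.002]
ft_force: [-3.5, -1.6, -7.6]
grip_width: 0.0199
grasp_force: 59.3
clock: 8.38
eef_pos: [0.5668, 0.0816, 0.0695]
tool_rot: [-0.006, 1.0, -0.0, -0.002]
ft_force: [-4.7, -2.2, -7.7]
grip_width: 0.0202
grasp_force: 59.3
[-4.7016 -2.1993 -7.7372] [-0.4318  0.974   0.1317] [[-0.9999 -0.012  -0.0035]
 [-0.012   0.9999 -0.0002]
 [ 0.0035 -0.0002 -1.    ]] [0.5668 0.0816 0.0695]
0.058350754292802086 0.9271025110217044
```

```bash
python3 -m creep '[[[0,0.8,0],[0,0,-0.013]],[[0,0,0],[0,0,0]]]'; python3 -m creep '[[[0,0.8,0],[0,0,-0.013]],[[0,0,0],[0,0,0]]]';python3 -m creep '[[[0,0.8,0],[0,0,-0.013]],[[0,0,0],[0,0,0]]]'
```

```text
clock: 8.62
eef_pos: [0.5668, 0.0824, 0.0694]
tool_rot: [-0.012, 1.0, -0.0, -0.002]
ft_force: [-4.5, -2.4, -7.4]
grip_width: 0.0201
grasp_force: 59.3
clock: 8.88
eef_pos: [0.5668, 0.0831, 0.0694]
tool_rot: [-0.019, 1.0, -0.0, -0.002]
ft_force: [-5.6, -2.1, -6.8]
grip_width: 0.0199
grasp_force: 59.3
clock: 9.12
eef_pos: [0.5667, 0.0836, 0.0694]
tool_rot: [-0.025, 1.0, -0.0, -0.002]
ft_force: [-5.7, -3.4, -7.9]
grip_width: 0.0203
grasp_force: 59.3
```

```bash
python3 -m creep '[[[0,0.8,0],[0,0,-0.01]],[[0,0,0],[0,0,0]]]'; python3 -m creep '[[[0,0.8,0],[0,0,0]],[[0,0,0],[0,0,0]]]'
```

```text
clock: 9.38
eef_pos: [0.5667, 0.0837, 0.0694]
tool_rot: [-0.03, 1.0, -0.001, -0.002]
ft_force: [-5.0, -5.3, -8.5]
grip_width: 0.0204
grasp_force: 59.3
clock: 9.62
eef_pos: [0.5667, 0.0838, 0.0694]
tool_rot: [-0.029, 1.0, -0.002, -0.002]
ft_force: [-4.6, -6.5, -7.7]
grip_width: 0.02
grasp_force: 59.4
```

Stop met: y force is rising while the arm no longer advances. I'll back off to the notch centre and lower the pin.

```bash
python3 -m creep '[[[0,-3,0],[0,0,0.02]],[[0,0,4],[0,0,0]],[[0,0,4],[0,0,0]],[[0,0,3],[0,0,0]],[[0,0,0],[0,0,0]],[[0,0,0],[0,0,0]]]'
```

```text
clock: 10.38
eef_pos: [0.5668, 0.0828, 0.0589]
tool_rot: [-0.02, 1.0, 0.0, -0.002]
ft_force: [-6.1, -1.3, -4.5]
grip_width: 0.0198
grasp_force: 60.0
```

```bash
python3 -m creep '[[[0,0,0],[0,0,0]],[[0,0,0],[0,0,0]],[[0,0,0],[0,0,0]],[[0,0,0],[0,0,0]]]' 60; python3 -m creep '[[[0,0,-35],[0,0,0]],[[0,0,-45],[0,0,0]],[[0,0,-45],[0,0,0]],[[0,0,0],[0,0,0]],[[0,0,0],[0,0,0]]]'
python3 - <<'E'
from h import *
print(*tool())
c=shot("wrist"); cv2.imwrite("pics/w4.png",c["image"])
for k,z in (("knob",.075),("charm",.07)):
    for r in vision.place_of(c,k)[:2]: print(k,round(r["score"],2),np.round(r["position"],1),atz(c,r["position"],z)[:2],dep(c,np.clip(r["position"],0,[559,419])))
P=cloud(c)
Q=P[(P[:,2]>.079)&(P[:,2]<.1)&(np.hypot(P[:,0]-.568,P[:,1]-.082)<.025)]; print("knob",len(Q),Q.mean(0),np.percentile(Q[:,2],[10,50,90]),cv2.minAreaRect(Q[:,:2].astype(np.float32)*1e3))
m=(P[:,2]>.026)&(P[:,2]<.034)&(np.hypot(P[:,0]-.509,P[:,1]-.08)<.08); Q=P[m][:,:2].astype(np.float32)*1e3; print("ring",cv2.minEnclosingCircle(Q),cv2.fitEllipse(cv2.convexHull(Q)))
# stone: bright pale blob fit
im=c["image"]
print("stone px guess depth", [ (u,v,dep(c,(u,v))) for u,v in ((275,140),)])
E
```

```text
clock: 10.88
eef_pos: [0.5693, 0.0831, 0.0597]
tool_rot: [-0.021, 1.0, 0.0, 0.001]
ft_force: [0.1, -0.0, 0.3]
grip_width: 0.0597
grasp_force: 0.0
clock: 11.5
eef_pos: [0.5685, 0.0829, 0.1839]
tool_rot: [-0.021, 1.0, 0.0, 0.0]
ft_force: [-0.2, -0.5, -0.7]
grip_width: 0.0598
grasp_force: 0.0
[[-0.9992 -0.0412  0.0001]
 [-0.0412  0.9992  0.0001]
 [-0.0001  0.0001 -1.    ]] [0.5685 0.0829 0.1839]
knob 0.92 [279.7 208.3] [0.5673 0.0845] [0.5635 0.0843 0.0868]
charm 0.61 [276. 120.] [0.4923 0.0784] [0.4922 0.0784 0.0721]
knob 502 [0.5664 0.0841 0.0858] [0.0845 0.0861 0.087 ] ((567.1898193359375, 84.23146057128906), (21.19300651550293, 20.658971786499023), 75.67794036865234)
ring ((507.7480163574219, 80.60247802734375), 68.36341857910156) ((507.70806884765625, 80.55123138427734), (135.87564086914062, 136.18576049804688), 28.20465850830078)
stone px guess depth [(275, 140, array([0.508 , 0.0782, 0.0748]))]
```

View pics/w4.png

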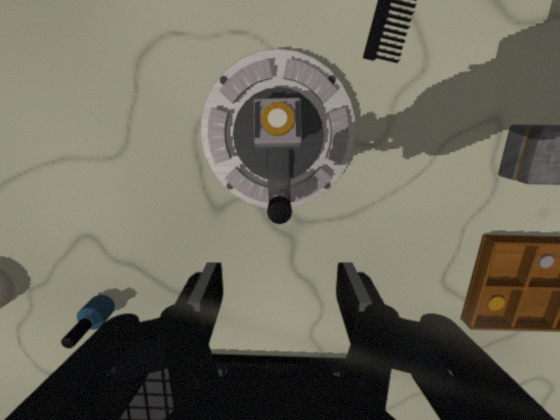

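Knob top is at the same height as before (pin home), with knob at (280,208), stone at (277,118), turned about 61°. Going to the pen.

```bash
python3 -m creep '[[[10.8,-47.3,-4],[0,0,0]],[[10.8,-47.3,-4],[0,0,0]],[[10.8,-47.3,-4],[0,0,0]],[[10.8,-47.3,-4],[0,0,0]],[[10.8,-47.3,-4],[0,0,0]],[[10.8,-47.3,-4],[0,0,0]],[[10.8,-47.3,-4],[0,0,0]],[[10.8,-47.3,-4],[0,0,0]],[[10.8,-47.3,-4],[0,0,0]],[[0,0,0],[0,0,-0.176]],[[0,0,0],[0,0,0]],[[0,0,0],[0,0,0]]]' 50
python3 - <<'E'
from h import *
c=shot("wrist"); cv2.imwrite("pics/w5.png",c["image"]); P=cloud(c)
for nm,lo,hi in (("pentop",.135,.155),("standtop",.06,.076)):
    Q=P[(P[:,2]>lo)&(P[:,2]<hi)&(np.hypot(P[:,0]-.489,P[:,1]+.346)<.06)]
    print(nm,len(Q),Q.mean(0),cv2.minAreaRect(Q[:,:2].astype(np.float32)*1e3))
goal((.489,-.346,.106),102.5)
E
```

```text
clock: 13.15
eef_pos: [0.4888, -0.3458, 0.2193]
tool_rot: [-0.108, 0.994, 0.001, -0.001]
ft_force: [-0.1, -0.3, -0.2]
grip_width: 0.0499
grasp_force: 0.0
pentop 558 [ 0.4862 -0.3453  0.1452] ((487.3702697753906, -345.0252685546875), (17.243261337280273, 17.544597625732422), 12.522623062133789)
standtop 3151 [ 0.4818 -0.3463  0.0711] ((488.3906555175781, -344.7863464355469), (70.89292907714844, 60.06122589111328), 13.193140029907227)
shift in tool now, mm [ -0.0073  -0.4031 113.5516] turn [ 0.0009 -0.0008 -0.0018]
```

View pics/w5.png

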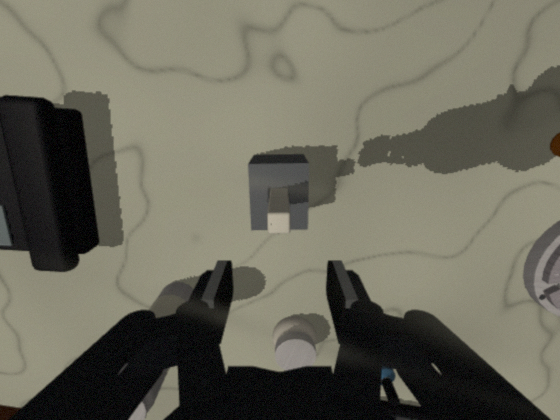

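The pen tail at (279,225) is centred and square between the fingers. Descend and grip.

```bash
python3 -m creep '[[[0,0,35],[0,0,0]],[[0,0,35],[0,0,0]],[[0,0,25],[0,0,0]],[[0,0,18],[0,0,0]],[[0,0,0],[0,0,0]]]'; python3 -m creep '[[[0,0,0],[0,0,0]],[[0,0,0],[0,0,0]],[[0,0,0],[0,0,0]],[[0,0,0],[0,0,0]],[[0,0,0],[0,0,0]]]' 5
```

```text
clock: 13.82
eef_pos: [0.4881, -0.3448, 0.1054]
tool_rot: [-0.109, 0.994, 0.001, -0.002]
ft_force: [1.0, 0.2, 0.3]
grip_width: 0.0503
grasp_force: 0.0
clock: 14.45
eef_pos: [0.4898, -0.3469, 0.1085]
tool_rot: [-0.108, 0.994, -0.001, 0.001]
ft_force: [-0.4, 0.2, 4.9]
grip_width: 0.0174
grasp_force: 59.1
```

```bash
python3 -m creep '[[[0,0,-10],[0,0,0]],[[0,0,-20],[0,0,0]],[[0,0,-30],[0,0,0]],[[0,0,-45],[0,0,0]],[[0,0,-45],[0,0,0]],[[0,0,0],[0,0,0]],[[0,0,0],[0,0,0]]]'
```

```text
clock: 15.32
eef_pos: [0.4886, -0.3463, 0.2565]
tool_rot: [-0.108, 0.994, 0.0, -0.0]
ft_force: [-0.2, 1.0, -1.3]
grip_width: 0.0174
grasp_force: 58.9
```

```bash
python3 -m creep '[[[-3.7,47.2,0],[0,0,0]],[[-3.7,47.2,0],[0,0,0]],[[-3.7,47.2,0],[0,0,0]],[[-3.7,47.2,0],[0,0,0]],[[-3.7,47.2,0],[0,0,0]],[[-3.7,47.2,0],[0,0,0]],[[-3.7,47.2,0],[0,0,0]],[[-3.7,47.2,0],[0,0,0]],[[-3.7,47.2,0],[0,0,0]],[[0,0,0],[0,0,0]],[[0,0,0],[0,0,0]]]'
cat >> h.py <<'E'
def penR(h=183.,s=25.):
    h,s=np.radians(h),np.radians(s); n=np.array([np.sin(s)*np.cos(h),np.sin(s)*np.sin(h),np.cos(s)])
    y=np.array([np.sin(h),-np.cos(h),0]); return np.column_stack([np.cross(y,-n),y,-n]),n
E
python3 - <<'E'
from h import *
Rg,n=penR(); print(Rg)
print(*tool()); goal(np.array([.490,.079,.070])+.1425*n,Rg=Rg)
E
```

```text
clock: 16.7
eef_pos: [0.4292, 0.0752, 0.2559]
tool_rot: [-0.109, 0.994, -0.0, -0.001]
ft_force: [0.3, 0.0, -1.2]
grip_width: 0.017
grasp_force: 59.1
[[-0.9051 -0.0523  0.422 ]
 [-0.0474  0.9986  0.0221]
 [-0.4226  0.     -0.9063]]
[[-0.9764 -0.216  -0.0027]
 [-0.216   0.9764 -0.001 ]
 [ 0.0029 -0.0004 -1.    ]] [0.4292 0.0752 0.2559]
shift in tool now, mm [-0.9801  0.5287 56.702 ] turn [ 0.0354 -0.4382  0.1629]
```

```bash
python3 -m creep '[[[0,0,0],[0.012,-0.146,0.054]],[[0,0,0],[0.012,-0.146,0.054]],[[0,0,0],[0.012,-0.146,0.054]],[[0,0,0],[0,0,0]],[[0,0,0],[0,0,0]]]'
python3 - <<'E'
from h import *
Rg,n=penR(); R0,p0=tool(); print(R0,p0); goal(np.array([.490,.079,.070])+.1325*n,Rg=Rg)
c=shot("wrist"); cv2.imwrite("pics/w6.png",c["image"])
A=np.linalg.inv(c["_W"])
def px(p): q=A[:3,:3]@p+A[:3,3]; q=c["K"]@q; return q[:2]/q[2]
for k in ("tip_end","charm","knob"):
    for r in vision.place_of(c,k)[:2]: print(k,round(r["score"],2),np.round(r["position"],1),dep(c,np.clip(r["position"],0,[559,419])))
print("expected tip px",px(p0+R0[:,2]*.1025),"stone px",px(np.array([.49,.079,.07])))
E
```

```text
clock: 17.32
eef_pos: [0.4313, 0.075, 0.2584]
tool_rot: [-0.025, 0.976, 0.006, 0.218]
ft_force: [0.6, -0.2, 0.4]
grip_width: 0.0176
grasp_force: 59.1
[[-0.9038 -0.0517  0.4248]
 [-0.0468  0.9987  0.022 ]
 [-0.4254  0.     -0.905 ]] [0.4313 0.075  0.2584]
shift in tool now, mm [26.4684  0.9305 63.004 ] turn [-0.0003  0.003  -0.0006]
tip_end 0.46 [472.7 157.5] [0.4922 0.3229 0.0361]
charm 0.91 [276.4 159.4] [0.4859 0.0758 0.0687]
expected tip px [277.9365 211.2053] stone px [279.029  163.2351]
```

View pics/w6.png

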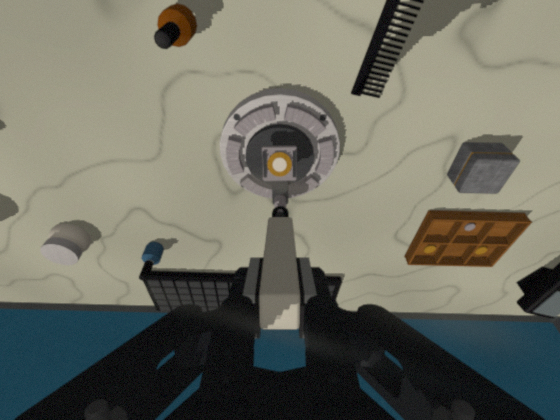

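The stone is at (280,164), matching the prediction of (279,163). The pen nose is at about (281,208). I'll measure the tip, stone centre and face normal from the depth map.

```bash
python3 - <<'E'
from h import *
R0,p0=tool(); c=shot("wrist"); im=c["image"]; P=cloud(c); T=(P-p0)@R0
m=(np.abs(T[:,0])<.02)&(np.abs(T[:,1])<.015)&(T[:,2]>.0)&(T[:,2]<.13)
Q=T[m]
for a in np.arange(0,.13,.01):
    q=Q[(Q[:,2]>=a)&(Q[:,2]<a+.01)]
    if len(q): print(round(a,3),len(q),q.mean(0)*1e3,"y range",q[:,1].min()*1e3,q[:,1].max()*1e3)
print("max z",Q[:,2].max())
cr=cv2.resize(im[140:235,220:340],None,fx=6,fy=6,interpolation=cv2.INTER_CUBIC); cv2.imwrite("pics/w7.png",cr)
# stone: pale, within window
hsv=cv2.cvtColor(im,cv2.COLOR_BGR2HSV); w=np.zeros(im.shape[:2],np.uint8); w[150:180,264:296]=1
st=((hsv[...,1]<70)&(hsv[...,2]>170)&(w>0)).astype(np.uint8)
n,l,s,ce=cv2.connectedComponentsWithStats(st); print(s[1:],ce[1:])
i=1+np.argmax(s[1:,4]); u=ce[i]; print("stone",u,atz(c,u,.07),dep(c,u))
# plane over disc (28mm): points within 11mm
S=dep(c,u); D=P[np.linalg.norm(P-S,axis=1)<.011]; U=np.linalg.svd(D-D.mean(0))[2][2]; U*=np.sign(U[2]); print("normal",U,"slope",np.degrees(np.arccos(U[2])),"heading",np.degrees(np.arctan2(U[1],U[0])),D.mean(0),len(D))
E
```

```text
0.0 258 [9.7249 1.4087 4.833 ] y range -7.540645092663693 10.313124446589343
0.01 214 [ 9.7648  1.4699 14.9549] y range -7.43900906408633 10.343532703752128
0.02 178 [ 9.7562  1.5937 24.9487] y range -7.470830429833881 10.44017385400699
0.03 156 [ 9.8027  1.4974 34.9122] y range -7.409187487598736 10.210978793237889
0.04 136 [ 9.7974  1.4499 44.9163] y range -7.325930901303058 10.484028100501098
0.05 113 [ 9.8235  1.8626 54.8903] y range -6.95078823044781 10.31079106765039
0.06 5 [ 9.5459 -0.3594 60.189 ] y range -5.605025139207947 9.686061929430883
0.07 20 [ 5.5473  1.8016 75.6594] y range -1.42761331533262 4.8698142620039215
0.08 23 [ 4.4903  2.103  83.8601] y range -1.4952856424318042 5.737976963441464
0.09 12 [ 3.183   1.7826 95.9121] y range 0.08133841577170964 3.4947190078087957
0.1 1 [  2.5533   3.5257 100.8403] y range 3.525703454524324 3.525703454524324
max z 0.10084034288295281
[[272 157  14  14 147]] [[278.5442 163.5102]]
stone [278.5442 163.5102] [0.4907 0.079  0.07  ] [0.4904 0.079  0.0704]
normal [-0.4239 -0.0295  0.9052] slope 25.14779087593187 heading -176.02177673068994 [0.4902 0.0789 0.0704] 291
```

View pics/w7.png

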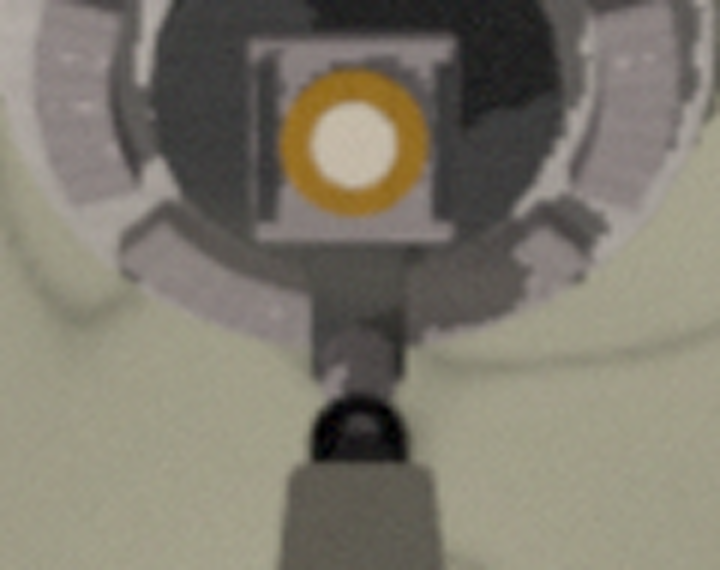

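The pen sits at camera-measured tool offset (0.75, 1.45), parallel to the tool axis, with its tip about 101 mm ahead. The stone normal is 25.1° at heading 184°. Using this same-camera offset, I'll approach to about 12 mm off the stone.

```bash
python3 - <<'E'
from h import *
Rg,n=penR(183.7); S=np.array([.4905,.079,.0703])
goal(S+.012*n-Rg@np.array([.00075,.00145,.1015]),Rg=Rg)
E
```

```text
shift in tool now, mm [24.9853 -1.7202 81.3152] turn [-0.0051  0.0025 -0.0112]
```

```bash
python3 -m creep '[[[25,-1.7,20],[-0.005,0.0025,-0.011]],[[0,0,25],[0,0,0]],[[0,0,22],[0,0,0]],[[0,0,14],[0,0,0]],[[0,0,0],[0,0,0]],[[0,0,0],[0,0,0]]]'
python3 - <<'E'
from h import *
R0,p0=tool(); print(R0,p0); c=shot("wrist"); im=c["image"]; P=cloud(c); T=(P-p0)@R0
hsv=cv2.cvtColor(im,cv2.COLOR_BGR2HSV); A=np.linalg.inv(c["_W"])
def px(p): q=c["K"]@(A[:3,:3]@p+A[:3,3]); return q[:2]/q[2]
u=px(np.array([.4905,.079,.0703])); t=px(p0+R0@np.array([.00075,.00145,.1015])); print("pred stone px",u,"pred tip px",t)
x0,y0=int(u[0])-50,int(u[1])-45; cr=cv2.resize(im[y0:y0+95,x0:x0+100],None,fx=6,fy=6,interpolation=cv2.INTER_CUBIC); cv2.imwrite("pics/w8.png",cr); print(x0,y0)
for k in ("tip_end","charm"):
    for r in vision.place_of(c,k)[:2]: print(k,round(r["score"],2),np.round(r["position"],1))
E
```

```text
clock: 18.32
eef_pos: [0.4422, 0.0749, 0.1736]
tool_rot: [-0.032, 0.976, 0.007, 0.216]
ft_force: [0.6, -0.6, -1.3]
grip_width: 0.0171
grasp_force: 59.1
[[-0.9043 -0.0647  0.422 ]
 [-0.0586  0.9979  0.0274]
 [-0.4229  0.     -0.9062]] [0.4422 0.0749 0.1736]
pred stone px [279.0739 207.4456] pred tip px [279.5988 210.7343]
229 162
charm 0.78 [280.8 209. ]
```

View pics/w8.png

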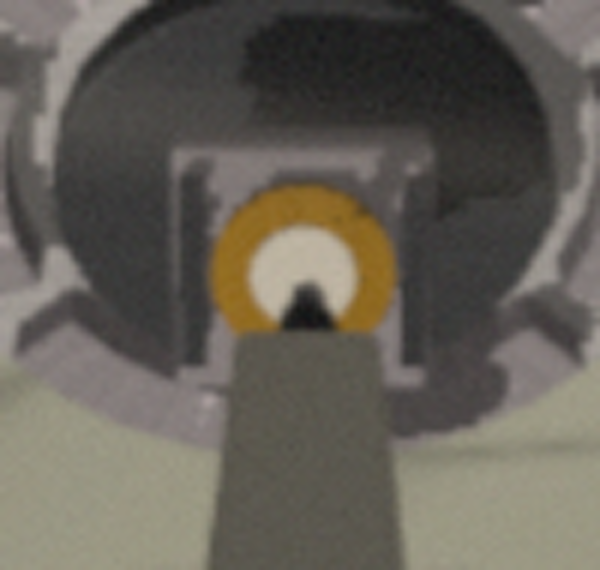

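The tip at crop (308,285) is almost over the stone's centre (303,275), about 0.6 mm too far right. I'll correct that and take a force baseline.

```bash
cat >> h.py <<'E'
def force(N=12):
    n=penR(183.7)[1]; f=[];p=[]
    for _ in range(N):
        vision.camera("top"); o=bot.get_obs(); f.append(o["ft_force"]); p.append(o["eef_pos"])
    f=np.array(f); p=np.mean(p,0); print("F",f.mean(0),"axial",(f@n).mean(),"+-",(f@n).std()/N**.5,"pos",p,"along n mm",p@n*1e3,"clock",o["clock"])
E
python3 -m creep '[[[0.3,-0.6,4],[0,0,0]],[[0,0,0],[0,0,0]],[[0,0,0],[0,0,0]]]'; python3 -c "from h import *;force()"
python3 -m creep '[[[0,0,4],[0,0,0]],[[0,0,0],[0,0,0]]]'; python3 -c "from h import *;force(10)"
```

```text
clock: 18.85
eef_pos: [0.4431, 0.0742, 0.1694]
tool_rot: [-0.032, 0.976, 0.007, 0.216]
ft_force: [0.7, 0.6, -0.6]
grip_width: 0.0173
grasp_force: 59.1
F [ 0.1022 -0.083  -0.6346] axial -0.6160148407985956 +- 0.09699565208362763 pos [0.4432 0.0743 0.1694] along n mm -35.41400319448557 clock 19.45
clock: 19.7
eef_pos: [0.4446, 0.0743, 0.1652]
tool_rot: [-0.032, 0.976, 0.007, 0.216]
ft_force: [0.0, -0.7, -0.7]
grip_width: 0.0175
grasp_force: 59.1
F [-0.1286  0.1116 -0.8188] axial -0.6909133876779585 +- 0.10281513648973992 pos [0.4448 0.0744 0.1657] along n mm -39.46834800775224 clock 20.2
```

```bash
python3 -m creep '[[[0,0,3],[0,0,0]],[[0,0,0],[0,0,0]]]' >/dev/null; python3 -c "from h import *;force(10)"
python3 -m creep '[[[0,0,2],[0,0,0]],[[0,0,0],[0,0,0]]]'>/dev/null; python3 -c "from h import *;force(12)"
```

```text
F [-0.1218 -0.0388 -0.5552] axial -0.4507475798844978 +- 0.15021435464872554 pos [0.4461 0.0744 0.163 ] along n mm -42.45805348681963 clock 20.95
F [-0.6306 -0.0723  0.4858] axial 0.7082593104471142 +- 0.12934985951347078 pos [0.447  0.0745 0.1612] along n mm -44.4193055637814 clock 21.8
```

```bash
python3 -m creep '[[[0,0,1.7],[0,0,0]],[[0,0,0],[0,0,0]],[[0,0,0],[0,0,0]]]'; python3 - <<'E'
from h import *
force(24); R0,p0=tool(); print(R0[:,2]@penR(183.7)[1])
c=shot("wrist"); im=c["image"]; A=np.linalg.inv(c["_W"]); q=c["K"]@(A[:3,:3]@np.array([.4905,.079,.0703])+A[:3,3]); u=q[:2]/q[2]; x0,y0=int(u[0])-50,int(u[1])-45; print(x0,y0,u)
cv2.imwrite("pics/w9.png",cv2.resize(im[y0:y0+95,x0:x0+100],None,fx=6,fy=6,interpolation=cv2.INTER_CUBIC))
E
```

```text
clock: 22.18
eef_pos: [0.4477, 0.0745, 0.1597]
tool_rot: [-0.032, 0.976, 0.007, 0.216]
ft_force: [-0.9, -0.6, 0.9]
grip_width: 0.0173
grasp_force: 59.2
F [-0.7073 -0.2403  1.0612] axial 1.266640037866911 +- 0.11484954280538244 pos [0.4477 0.0745 0.1597] along n mm -46.12802308171444 clock 23.375
-0.9999999900021463
229 168 [279.8505 213.7878]
```

View pics/w9.png

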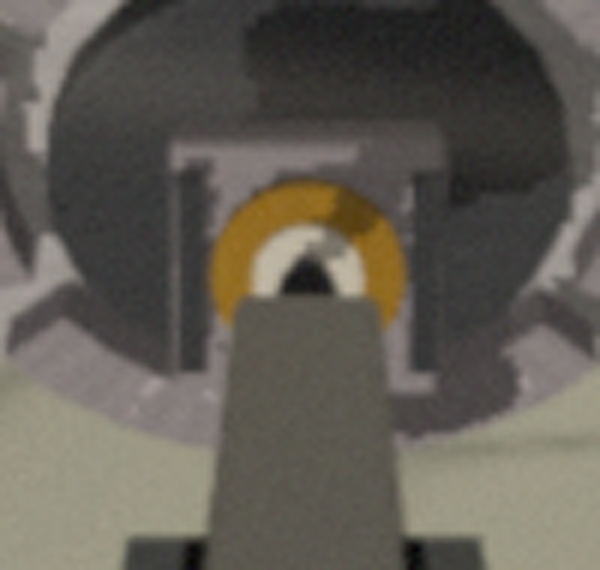

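The lateral aim is right, but both the image and the pose show the tip about 1.4 mm uphill of the stone's centre. The force says it's about 3.8 mm in. I'll back off, shift and press again to the same depth.

```bash
python3 -m creep '[[[0,0,-6],[0,0,0]],[[-1.5,0,0],[0,0,0]],[[0,0,0],[0,0,0]],[[0,0,3],[0,0,0]],[[0,0,3],[0,0,0]],[[0,0,0],[0,0,0]],[[0,0,0],[0,0,0]]]'; python3 - <<'E'
from h import *
force(24); R0,p0=tool(); print("stone in tool mm",R0.T@(np.array([.4905,.079,.0703])-p0)*1e3)
E
```

```text
clock: 24.3
eef_pos: [0.4491, 0.0746, 0.1603]
tool_rot: [-0.032, 0.976, 0.007, 0.216]
ft_force: [0.1, 0.5, 0.9]
grip_width: 0.0171
grasp_force: 59.3
F [-0.3637  0.0093  1.0996] axial 1.1497604715680907 +- 0.0858285830923772 pos [0.4491 0.0746 0.1603] along n mm -46.103518077609884 clock 25.5
stone in tool mm [ 0.3027  1.6687 99.1649]
```

```bash
python3 -c "
from h import *
print(workorder.job_done())"
```

```text
the job is handed in; nothing more can be done
None
```

I handed the job in at about 25.5 s on the robot clock, with no verdict returned. The head was turned to its stop and the pin lowered home in the notch. The gripped pen is square on the stone within about 0.5 mm of its middle, with the tip about 3.5–3.8 mm in at about 1.8 N, judged from force and pose readings. I took no picture after the final 1.5 mm correction and did not re-check the pin or the other items after pressing.

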